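# Brake the turning filter wheel and lock it with its parking pin

## Task

The colour-filter wheel of the test-light unit is still turning and must be parked for transport. Take the red-headed parking pin out of its rest, brake the wheel gently by resting the pin's foot on its face over the fixed slot (under the wheel, in line with the red pointer) until the wheel only creeps and its open, white-ringed hole stops over the slot, then push the pin through the hole fully home into the slot and let go. Do not press or knock the wheel hard, and leave the other things on the table where they are.

Things in the scene. Friction and masses are not known exactly. Their poses are not given: they have to be found in the camera images.
- unit: Grey base of the test-light unit, fixed, 280 mm (its x, from -110 to +170) by 200 mm (y) by 40 mm high. Origin on the table under the wheel's axle, z up. A white lamp house stands at x above 118 (130 high), its arm and black tube (radius 19, from z=80 up) over the wheel at x=+70. A red pointer stands beyond the rim at x=-97 to -110, top at z=62, in line with the slot.
- slot (a point): Centre of the floor of the fixed slot, 5 mm above the table, 70 mm from the axle towards the unit's -x, axes as the unit. The slot is cut in the base under the wheel: 20 mm along x (radial), 15 mm along y (tangential), from the base's top (40 mm) down to a solid floor (5 mm). The wheel covers it unless its hole is there.
- filter_wheel: Sprung carrier of the wheel; does not turn. Origin on the axle at the wheel's underside, normally 50 mm above the table. The wheel on it: matt black disc, radius 95 mm, 8 mm thick (face normally at 58 mm), five flush coloured filters, hub radius 18 mm up to 68 mm. Pressed, it yields straight down at 1.5 N per mm from zero, at most 7 mm. More than 20 N bends it.
- wheel (a joint): Angle of the wheel, rad, growing anticlockwise from above, never wrapping; the hole is over the slot at every multiple of 2 pi. A weak drive (0.075 N m, slipping clutch) always turns it that way: from rest to 3 rad/s within a second. About 1 to 2.5 N down on the face at the hole's radius stalls it, a little less lets it creep, lifted off it runs again; only the pin can hold it.
- wheel_hole (a point): Centre of the wheel's one open hole, on the wheel's top face, 70 mm from the axle; octagonal, 18 mm across flats, right through the 8 mm disc, ringed in white. It turns with the wheel.
- pin: Loose parking pin, 80 g, upright; origin at the centre of its foot. Steel shaft 12 mm diameter, 3 mm chamfer at the foot; collar 30 mm diameter at 57 to 62 mm above the foot; red square grip 18 x 18 mm (sides along its x, y) at 62 to 98 mm. Fully home its foot stands on the slot's floor. The driven wheel leans on it with about 1 N, so it must be pushed down.
- rest: Fixed grey block 70 x 70 x 35 mm with a 15 mm wide hole, 25 mm deep, in its middle, in which the pin stands. Origin under its centre.
- drops: Small white drop bottle, green cap, 28 mm diameter, 70 mm tall; bystander. Origin at its foot.
- jar: White jar with steel lid, 64 mm diameter, 75 mm tall; bystander. Origin at its foot.
- torch: Black pen torch lying on its flat, 130 mm long along its x, 28 mm high; bystander. Origin under its middle.
- occluder: Flat black eye paddle, disc 60 mm diameter with a 120 mm handle towards its -x, 6 mm high; bystander. Origin under the disc.
- lens_a: Red-rimmed trial lens, 38 mm diameter, 4 mm thick, lying in the blue tray (90 x 100 x 22 mm); bystander. Origin under its centre.
- lens_b: Black-rimmed trial lens, like the red one, in the same tray; bystander. Origin under its centre.

How it is judged:
By the outcome, as a careful person would: the job done as asked, in the order asked, and still so for the second after the job is handed in, with the robot touching nothing.
It also fails if it takes over 54 s, if anything falls off the work surface, if the arm or the gripper's body presses on something with over 40 N, if the wrist force passes 120 N, or if a joint passes its speed limit or range.

## Robot

A 6-joint arm with a two-finger parallel gripper is mounted at the origin on the work surface. World frame = base frame: x ahead of the robot, y to its left, z up, the work surface at z = 0. Lengths are in m, angles in rad, forces in N, time in s.
With the tool pointing down it reaches from about 0.4 to 0.825 m from the base axis. Payload 7 kg.
Tool frame: the origin (TCP) lies between the finger pads; the fingertips stand 11 mm ahead of it and the grasp point (between the pads) lies 8 mm behind it (arm.tips_ahead is the distance from the TCP to the fingertips, in m); z points along the fingers, x is the direction in which the jaws open and shut, and the axes are right-handed (so a half turn about z gives the same grasp; the last joint's range is limited). The gripper opens to 88 mm and grips with 3 to 60 N. Pads are 19 mm wide; open, the fingers measure 130 mm over their backs; the gripper's body (78 mm by 193 mm) begins 47 mm behind the grasp point.
Start: joints at [1.47, 0.359, 0.012, 0, -1.224, -0.288], TCP at [0.256, 0.625, 0.238] pointing down, gripper open.
Joint ranges: [-3.07, 3.07], [-1.43, 2.12], [-1.02, 1.25], [-3.03, 1.67], [-3.05, -0], [-3.03, 3.03]. Speed limits (rad/s): [2.39, 2.39, 3.01, 3.14, 3.14, 3.14].

## Interface

Orientations are given as [roll, pitch, yaw] about the fixed x, y, z axes, in that order (R = Rz(yaw) Ry(pitch) Rx(roll)).
In Python, from station import arm, optics, finder gives the robot as it stands. The module is installed in compiled form; this text tells all that it offers.
- The arm moves only by the tool apply_moves, never from a script. Its argument "increments" is one flat list of numbers, 6 for each row, row after row: the shift along the world's x, y, z in m, then the turn, a rotation vector about the world's x, y, z in rad. In form: [tx, ty, tz, rx, ry, rz, tx, ty, tz, rx, ry, rz, ...]. A call has 1 to 20 rows; each row shifts and turns the pose as measured when the row begins; what a row does not reach is not made up. A row lasts 1/12 s, in which the tool goes at most 41.7 mm and 7.16 degrees, less where a joint would pass 70% of its speed; a pose out of reach is approached as far as the arm can. A call with a gripper value outside its range is refused whole. "hand" is the closure, from 0 (fully open) to 1 (shut), set as the call begins (left out, the last holds). The fingers move at their own pace and stop on an object; "force" is the grip in N (left out, the last holds). Time passes only in rows, so rows that do not move let the fingers close. It gives the time, the measured TCP pose, the force and the opening at its end, in the units of the state.
- arm.get_state(): the state, without advancing time (a new reading comes with each control period).
- optics.grab_frame(name): name is "scene" or "top"; returns the picture (384x512x3 uint8, red, green, blue); there is no depth.
- optics.camera_model(name): a dict with "fx", "fy", "cx", "cy" (pixels), "dist_coeffs" ([k1, k2, p1, p2, k3] as OpenCV has them; the pictures are not rectified), "world_to_cam" (4x4, takes a point from world to camera coordinates). Camera axes: x right, y up, looking along -z (the intrinsics and any distortion apply to the point x, -y, -z); pixel columns grow to the right and rows downward; lengths in m; the calibration is good to about 2 mm. A picture is of the moment at which its call begins. camera_model takes no time and is no camera call.
- arm.job_done(): hands the job in, once; it reports no verdict.
Trained networks look in the newest picture that a camera, given by its name, has taken for a name from the list of things; names that differ only in an ending like _2 or _b are one class to them, and where a whole thing is asked for, a point or a joint stands for the part that bears it (a point fixed in the world has none). Each returns a list of dicts, best first, with "conf" (0 to 1); they miss things now and then, are a little off and sometimes report something else, mostly with a low value. They report only what shows in the picture. A call takes as long as a camera call.
- finder.find_in(camera, name): "box" ([left, top, right, bottom] in pixels, round what is visible of it).
- finder.landmark_of(camera, name): "point" ([column, row] in pixels: a listed point, or the origin of a listed thing).
The state is a dict: "t": time; "q": joint angles; "qd": joint speeds; "joint_efforts": joint torques, N m; "eef_pos": TCP position; "ee_rot": TCP orientation; "force": force on the tool from outside, world axes, zero at the start; "moment": the same for the moment, N m; "width": finger opening in m.
Only numpy, scipy, OpenCV 4.12 (cv2) and the standard library are available. Lean on these libraries where they do the work, as an engineer would, in place of code of your own. Each camera call takes 0.05 s, during which the arm holds its last target. There are 200 camera calls.

## Working session

There is one attempt and no reset: what is moved stays moved. The work goes in short steps, Python scripts to look and compute and a tool call to move; the robot and the scene stay as the last step left them, time stands still between calls to the robot, and variables do not carry over. Pictures are saved under pics/ and viewed, about 8 in all and at most 12, crops included, and the job is handed in when it is done.

Besides the shell and the picture viewer there is one more tool, called after "Call:" in YAML: its name, and indented under it one key for each argument. apply_moves: Moves the arm, as the interface text tells. Its arguments: {"type":"object","properties":{"increments":{"type":"array"},"hand":{"type":"number"},"force":{"type":"number"}},"required":["increments"]}

```bash
mkdir -p pics
cat > h.py <<'E'
import numpy as np, cv2
from station import arm, optics, finder
def cam(n):
    m=optics.camera_model(n); K=np.array([[m['fx'],0,m['cx']],[0,m['fy'],m['cy']],[0,0,1.]])
    return K,np.array(m['dist_coeffs'],float),np.array(m['world_to_cam'],float)
def proj(n,P):
    K,d,T=cam(n); P=np.atleast_2d(P); C=(T[:3,:3]@P.T).T+T[:3,3]; C=C*[1,-1,-1]
    return cv2.projectPoints(C.reshape(-1,1,3),np.zeros(3),np.zeros(3),K,d)[0].reshape(-1,2)
def ray(n,px):
    K,d,T=cam(n); u=cv2.undistortPoints(np.array(px,float).reshape(-1,1,2),K,d).reshape(2)
    R=T[:3,:3]; D=R.T@np.array([u[0],-u[1],-1.]); return -R.T@T[:3,3],D
def at_z(n,px,z):
    o,D=ray(n,px); return o+D*(z-o[2])/D[2]
def save(img,f): cv2.imwrite('pics/'+f,cv2.cvtColor(img,cv2.COLOR_RGB2BGR))
E
python3 - <<'E'
from h import *
for n in ('top','scene'):
    im=optics.grab_frame(n); save(cv2.resize(im,(800,600),interpolation=cv2.INTER_CUBIC),n+'0.png'); print(n,cam(n)[1],-cam(n)[2][:3,:3].T@cam(n)[2][:3,3])
    for t in ('unit','slot','wheel_hole','pin','rest','filter_wheel'):
        r=finder.landmark_of(n,t); print(n,t,[(np.round(x['point'],1),round(x['conf'],2)) for x in r[:2]])
print(arm.get_state())
E
```

```text
top [0.00758001 0.         0.         0.         0.        ] [ 0.29684271 -0.01727982  1.44633854]
top unit [(array([241. , 208.3]), 0.83)]
top slot [(array([247. , 227.5]), 0.8)]
top wheel_hole [(array([222.4, 206.5]), 0.81)]
top pin [(array([168.4, 210. ]), 0.62)]
top rest [(array([169.6, 210.7]), 0.62)]
top filter_wheel [(array([238.8, 198.7]), 0.76)]
scene [-0.08133863  0.          0.          0.          0.        ] [1.17348726 0.90289107 0.87332202]
scene unit [(array([257.5, 216.5]), 0.71)]
scene slot [(array([269.7, 205.5]), 0.59)]
scene wheel_hole [(array([281.5, 195.9]), 0.76)]
scene pin [(array([321.8, 253.5]), 0.65)]
scene rest [(array([324.1, 253.9]), 0.86), (array([280.9, 193.6]), 0.18)]
scene filter_wheel [(array([256.4, 203.6]), 0.8), (array([365.2, 298.7]), 0.32)]
{'t': 0.7, 'q': array([ 1.47013426e+00,  3.58563298e-01,  1.19344608e-02,  4.67202788e-07,
       -1.22409051e+00, -2.88095668e-01]), 'qd': array([ 0.00066883, -0.00071779,  0.00014962,  0.00093145, -0.00036859,
       -0.00055996]), 'joint_efforts': array([-9.82835227e-04, -5.82170177e+01,  2.93240833e+01,  7.00162724e+00,
        1.23718017e-02, -1.79426445e-05]), 'eef_pos': array([0.25586514, 0.62462345, 0.23760011]), 'ee_rot': array([ 3.14157120e+00,  7.39284944e-05, -1.95955390e+00]), 'force': array([0.8020768 , 0.11515686, 0.50056882]), 'moment': array([ 0.02206112, -0.0178504 ,  0.05272265]), 'width': 0.08785184184309504}
```

View pics/top0.png

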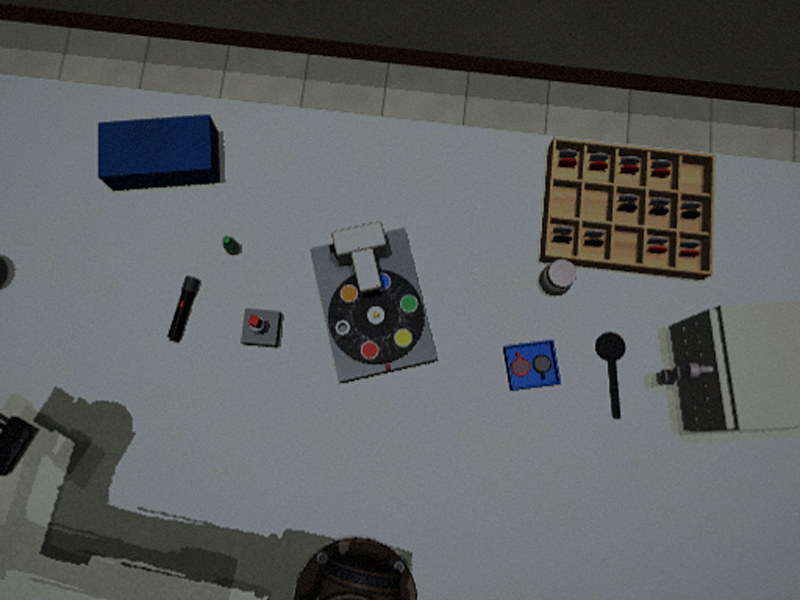

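View pics/scene0.png

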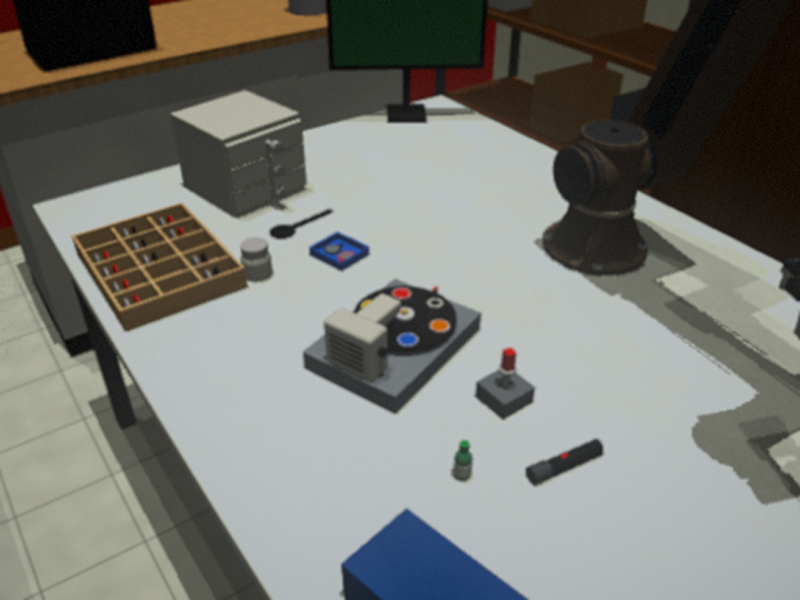

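Run:
```python
from h import *
im=optics.grab_frame('top'); sc=optics.grab_frame('scene')
a=cv2.resize(im[135:255,145:290],None,fx=5.4,fy=5,interpolation=cv2.INTER_CUBIC)
a=cv2.resize(im[135:255,145:290],None,fx=5,fy=5,interpolation=cv2.INTER_CUBIC)
b=cv2.resize(sc[165:285,185:345],None,fx=5,fy=5,interpolation=cv2.INTER_CUBIC)
g=lambda x:np.clip(x.astype(float)*1.6,0,255).astype(np.uint8)
save(g(a),'top1.png');save(g(b),'scene1.png')
for n in ('top','scene'):
    for t in ('unit','slot','pin','rest','filter_wheel'):
        r=finder.landmark_of(n,t)
        z={'slot':.005,'filter_wheel':.05,'pin':.01}.get(t,0)
        if r: print(n,t,np.round(r[0]['point'],1),np.round(at_z(n,r[0]['point'],z),4))
```

```text
top unit [237.2 205.4] [0.5418 0.0384 0.    ]
top slot [247.  227.8] [ 0.4728 -0.0015  0.005 ]
top pin [167.6 208.9] [0.5029 0.2576 0.01  ]
top rest [168.3 209.7] [0.502  0.2569 0.    ]
top filter_wheel [238.  202.3] [0.5433 0.0352 0.05  ]
scene unit [257.1 216.9] [0.5473 0.0233 0.    ]
scene slot [319.5 253.8] [0.5054 0.2511 0.005 ]
scene pin [322.7 253.2] [0.5008 0.2581 0.01  ]
scene filter_wheel [256.3 206.6] [0.5581 0.0343 0.05  ]
```

View pics/top1.png

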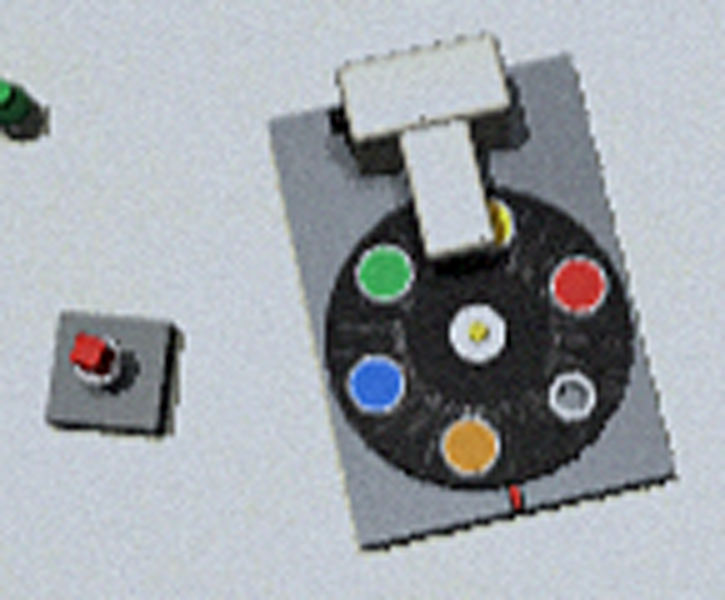

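View pics/scene1.png

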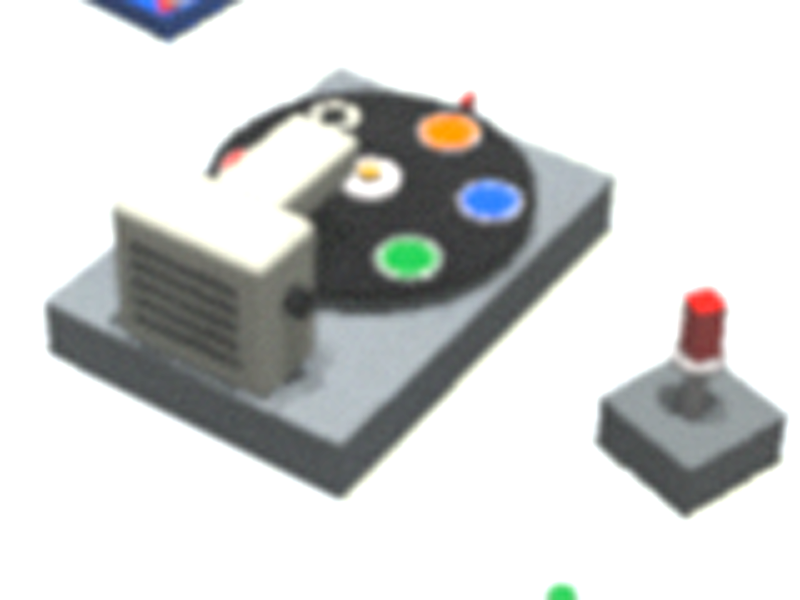

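```bash
cat > fit.py <<'E'
from h import *
from scipy.optimize import least_squares
tp=lambda c:(np.array(c)+.5)/5-.5+[145,135]
sp=lambda c:(np.array(c)+.5)/5-.5+[185,165]
U=[('top',(268,121),(.17,.1,.04)),('top',(569,55),(.17,-.1,.04)),('top',(676,476),(-.11,-.1,.04)),('top',(362,548),(-.11,.1,.04)),
('top',(516,498),(-.1035,0,.062)),('top',(479,338),(0,0,.058)),('top',(477,333),(0,0,.068)),
('scene',(341,70),(-.11,-.1,.04)),('scene',(613,180),(-.11,.1,.04)),('scene',(47,305),(.17,-.1,.04)),('scene',(341,445),(.17,.1,.04)),
('scene',(341,497),(.17,.1,0)),('scene',(50,352),(.17,-.1,0)),('scene',(608,232),(-.11,.1,0)),('scene',(373,177),(0,0,.068))]
h=.035
R=[('top',(62,311),(h,h,h)),('top',(175,323),(h,-h,h)),('top',(165,435),(-h,-h,h)),('top',(48,425),(-h,h,h)),
('scene',(600,402),(h,-h,h)),('scene',(785,420),(-h,h,h)),('scene',(688,470),(h,h,h)),('scene',(598,443),(h,-h,0)),('scene',(685,516),(h,h,0)),('scene',(781,458),(-h,h,0))]
def fit(D,x0):
    def W(p,o): c,s=np.cos(p[2]),np.sin(p[2]); return [p[0]+c*o[0]-s*o[1],p[1]+s*o[0]+c*o[1],o[2]]
    def f(p): return np.concatenate([proj(n,W(p,o))[0]-(tp(c) if n=='top' else sp(c)) for n,c,o in D])
    for sel in (None,'top','scene'):
        D0=D
        def g(p): return np.concatenate([proj(n,W(p,o))[0]-(tp(c) if n=='top' else sp(c)) for n,c,o in D if sel in (None,n)])
        s=least_squares(g,x0,loss='soft_l1',x_scale=[.1,.1,1]); print(sel,np.round(s.x,4)); 
        if sel is None: print(np.round(s.fun.reshape(-1,2),1).tolist()); best=s.x
    return best
if __name__=='__main__':
    u=fit(U,[.54,.03,.2]); print('slot',u[:2]-.07*np.array([np.cos(u[2]),np.sin(u[2])]))
    fit(R,[.5,.257,0])
    print('pin head', at_z('top',tp((88,350)),.108)[:2], at_z('scene',sp((706,302)),.108)[:2])
E
python3 fit.py
```

```text
None [0.5446 0.028  0.3436]
[[-0.0, -0.1], [0.5, -0.3], [-0.1, -0.2], [-0.3, -0.0], [0.1, -0.2], [-0.1, -0.5], [0.3, -0.1], [-0.1, -0.8], [0.9, -0.7], [-0.4, -0.9], [0.1, 0.2], [0.2, 1.0], [0.1, 0.7], [1.0, -0.4], [-0.3, -1.2]]
top [0.544  0.028  0.3459]
scene [0.5454 0.0284 0.3432]
slot [0.47871319 0.00436966]
None [0.4988 0.2548 0.0293]
[[0.3, 0.3], [-0.3, -0.2], [-0.9, -0.6], [0.2, -0.6], [-0.2, -1.5], [0.7, -1.6], [0.5, -0.3], [-0.6, -0.0], [-0.1, 0.3], [-0.0, 0.5]]
top [0.498  0.2542 0.0341]
scene [0.4996 0.2557 0.0244]
pin head [0.49981115 0.25678417] [0.50185173 0.25831865]
```

Run:
```python
from fit import *
im=np.mean([optics.grab_frame('top').astype(float) for _ in range(4)],0)
sc=np.mean([optics.grab_frame('scene').astype(float) for _ in range(4)],0)
out=[]
for n,I,(x0,y0,x1,y1) in (('top',im,(154,196,178,216)),('scene',sc,(312,216,338,244))):
    c=cv2.resize(I[y0:y1,x0:x1].astype(np.float32),None,fx=15,fy=15,interpolation=cv2.INTER_CUBIC).clip(0,255).astype(np.uint8)
    out.append(cv2.resize(c,(390,400)))
save(np.hstack(out),'pin.png')
# predicted top-face corners for candidate yaws, in pin.png coords
for y in (0,15,30,45,60,75):
    a=np.deg2rad(y)+np.pi/4+np.arange(4)*np.pi/2
    P=np.c_[.5005+.0127*np.cos(a),.2570+.0127*np.sin(a),np.full(4,.108)]
    q=proj('top',P); print(y,np.round((q+.5-[154,196])*[390/24,400/20]).astype(int).tolist(), np.round((proj('scene',P)+.5-[312,216])*[15,400/28]+[390,0]).astype(int).tolist())
```

```text
0 [[100, 112], [85, 229], [182, 243], [197, 125]] [[601, 175], [681, 137], [609, 84], [530, 121]]
15 [[87, 127], [97, 245], [195, 227], [184, 110]] [[621, 175], [679, 125], [590, 83], [531, 133]]
30 [[77, 146], [113, 255], [204, 208], [169, 100]] [[640, 173], [672, 113], [571, 86], [538, 145]]
45 [[72, 168], [130, 261], [209, 187], [151, 94]] [[656, 167], [661, 102], [555, 92], [549, 156]]
60 [[72, 189], [148, 260], [210, 165], [133, 94]] [[669, 159], [646, 94], [542, 100], [564, 165]]
75 [[76, 211], [166, 254], [205, 144], [116, 100]] [[677, 148], [628, 87], [533, 110], [582, 171]]
```

View pics/pin.png

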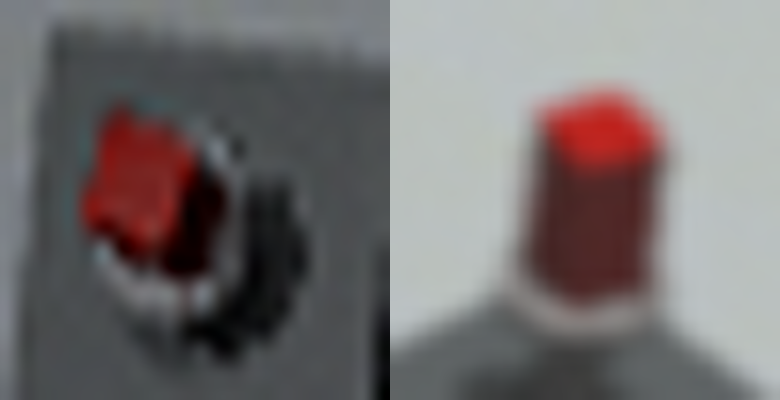

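Call:
apply_moves:
  increments: [0.0203, -0.0307, 0, 0, 0, 0.011, 0.0203, -0.0307, 0, 0, 0, 0.011, 0.0203, -0.0307, 0, 0, 0, 0.011, 0.0203, -0.0307, 0, 0, 0, 0.011, 0.0203, -0.0307, 0, 0, 0, 0.011, 0.0203, -0.0307, 0, 0, 0, 0.011, 0.0203, -0.0307, 0, 0, 0, 0.011, 0.0203, -0.0307, 0, 0, 0, 0.011, 0.0203, -0.0307, 0, 0, 0, 0.011, 0.0203, -0.0307, 0, 0, 0, 0.011, 0.0203, -0.0307, 0, 0, 0, 0.011, 0.0203, -0.0307, 0, 0, 0, 0.011]
  hand: 0.4
  force: 15

```text
t: 2.7
eef_pos: [0.5028, 0.2449, 0.2375]
ee_rot: [-3.139, 0.003, -1.81]
force: [-0.3, 0.4, 0.5]
width: 0.0525
```

Call:
apply_moves:
  increments: [-0.0025, 0.0115, -0.02, 0, 0, -0.02, 0, 0, -0.03, 0, 0, 0, 0, 0, -0.03, 0, 0, 0, 0, 0, 0, 0, 0, 0]

```text
t: 3.03
eef_pos: [0.5062, 0.2483, 0.1586]
ee_rot: [-3.134, 0.009, -1.842]
force: [-0.2, -0.2, -1.2]
width: 0.0528
```

```bash
cat > go.py <<'E'
import sys; from h import *
from scipy.spatial.transform import Rotation as Ro
x,y,z,yaw=map(float,sys.argv[1:5]); s=arm.get_state()
r=(Ro.from_euler('xyz',[np.pi,0,yaw])*Ro.from_euler('xyz',s['ee_rot']).inv()).as_rotvec()
print(round(s['t'],2),'pos',np.round(s['eef_pos'],4),'d',np.round(np.array([x,y,z])-s['eef_pos'],4),'rot',np.round(r,4),'F',np.round(s['force'],2),'w',round(s['width'],4),'qd',np.round(np.abs(s['qd']).max(),4))
E
python3 go.py .5 .2565 .086 -1.833
```

```text
3.03 pos [0.5062 0.2483 0.1586] d [-0.0062  0.0082 -0.0726] rot [-0.007   0.0093  0.0094] F [-0.15 -0.17 -1.16] w 0.0528 qd 0.0818
```

Call:
apply_moves:
  increments: [-0.0062, 0.0082, 0, -0.007, 0.0093, 0.009, 0, 0, 0, 0, 0, 0]

```text
t: 3.2
eef_pos: [0.4999, 0.2562, 0.1593]
ee_rot: [3.141, -0.003, -1.833]
force: [0.3, 0.3, 0.2]
width: 0.0525
```

```bash
python3 go.py .5 .2565 .086 -1.833
```

```text
3.2 pos [0.4999 0.2562 0.1593] d [ 0.0001  0.0003 -0.0733] rot [ 0.0026 -0.0017  0.0005] F [0.3  0.31 0.22] w 0.0525 qd 0.0209
```

Call:
apply_moves:
  increments: [0, 0, -0.018, 0.002, -0.002, 0, 0, 0, -0.018, 0, 0, 0, 0, 0, -0.012, 0, 0, 0, 0, 0, 0, 0, 0, 0]

```text
t: 3.53
eef_pos: [0.5024, 0.262, 0.1179]
ee_rot: [-3.135, 0.008, -1.827]
force: [0.4, -0.2, -0.3]
width: 0.0525
```

```bash
python3 go.py .5 .2565 .086 -1.833
```

```text
3.53 pos [0.5024 0.262  0.1179] d [-0.0024 -0.0055 -0.0319] rot [-0.006   0.0088 -0.0055] F [ 0.38 -0.15 -0.28] w 0.0525 qd 0.047
```

Call:
apply_moves:
  increments: [-0.0024, -0.0055, 0, -0.006, 0.0088, -0.0055, 0, 0, 0, 0, 0, 0, 0, 0, -0.016, 0, 0, 0, 0, 0, 0, 0, 0, 0]

```text
t: 3.87
eef_pos: [0.5018, 0.2594, 0.1081]
ee_rot: [-3.138, 0.005, -1.83]
force: [-1.2, -1.0, -1.7]
width: 0.053
```

```bash
python3 go.py .5 .2565 .086 -1.833
```

```text
3.87 pos [0.5018 0.2594 0.1081] d [-0.0018 -0.0029 -0.0221] rot [-0.004   0.005  -0.0028] F [-1.22 -0.99 -1.69] w 0.053 qd 0.0787
```

Call:
apply_moves:
  increments: [-0.0018, -0.0029, -0.008, -0.004, 0.005, -0.003, -0.0005, -0.001, -0.008, -0.001, 0.001, 0, 0, 0, 0, 0, 0, 0]

```text
t: 4.12
eef_pos: [0.5008, 0.2565, 0.0946]
ee_rot: [-3.14, 0.002, -1.833]
force: [-0.8, -0.8, -0.2]
width: 0.0524
```

```bash
python3 go.py .5 .2565 .086 -1.833
```

```text
4.12 pos [0.5008 0.2565 0.0946] d [-0.0008  0.     -0.0086] rot [-0.0016  0.0022 -0.0003] F [-0.78 -0.84 -0.2 ] w 0.0524 qd 0.0295
```

Call:
apply_moves:
  increments: [-0.0008, -0.0005, -0.007, -0.002, 0.002, 0, 0, 0, 0, 0, 0, 0, 0, 0, 0, 0, 0, 0]

```text
t: 4.37
eef_pos: [0.5002, 0.2559, 0.0875]
ee_rot: [-3.141, -0.001, -1.833]
force: [-1.2, 0.8, 1.5]
width: 0.0528
```

```bash
python3 - <<'E'
from h import *
a=cv2.resize(optics.grab_frame('top')[180:230,145:200],None,fx=7,fy=9); a=cv2.resize(optics.grab_frame('top')[180:230,145:195],(400,400),interpolation=cv2.INTER_CUBIC)
b=cv2.resize(optics.grab_frame('scene')[205:275,290:360],(400,400),interpolation=cv2.INTER_CUBIC); save(np.hstack([a,b]),'grasp.png')
E
python3 go.py .5 .2565 .086 -1.833
```

```text
4.52 pos [0.5001 0.2559 0.0876] d [-0.0001  0.0006 -0.0016] rot [ 0.0004  0.0004 -0.0002] F [ 0.8  -0.21 -0.34] w 0.0528 qd 0.0042
```

View pics/grasp.png

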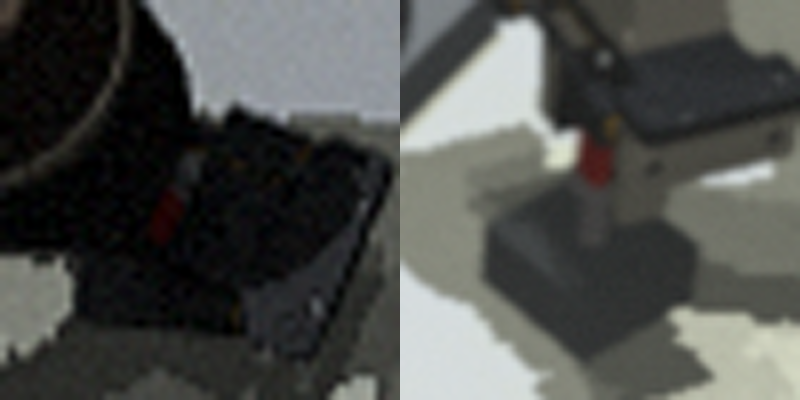

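Call:
apply_moves:
  increments: [0, 0, 0, 0, 0, 0, 0, 0, 0, 0, 0, 0, 0, 0, 0, 0, 0, 0, 0, 0, 0, 0, 0, 0, 0, 0, 0, 0, 0, 0]
  hand: 1
  force: 25

```text
t: 4.93
eef_pos: [0.5005, 0.2563, 0.0883]
ee_rot: [-3.14, 0.001, -1.833]
force: [0.1, 0.3, -0.7]
width: 0.0249
```

```bash
python3 go.py .5 .2565 .086 -1.833
```

```text
4.93 pos [0.5005 0.2563 0.0883] d [-0.0005  0.0002 -0.0023] rot [-0.0003  0.0013 -0.0004] F [ 0.15  0.27 -0.7 ] w 0.0249 qd 0.0012
```

Call:
apply_moves:
  increments: [0, 0, 0, 0, 0, 0, 0, 0, 0, 0, 0, 0, 0, 0, 0, 0, 0, 0]

```text
t: 5.18
eef_pos: [0.5005, 0.2563, 0.0883]
ee_rot: [-3.14, 0.001, -1.833]
force: [0.9, -0.0, -0.5]
width: 0.0179
```

```bash
python3 go.py .5 .2565 .088 -1.833
```

```text
5.18 pos [0.5005 0.2563 0.0883] d [-0.0005  0.0002 -0.0003] rot [-0.0004  0.0013 -0.0003] F [ 0.94 -0.02 -0.54] w 0.0179 qd 0.0005
```

Call:
apply_moves:
  increments: [0, 0, 0.012, 0, 0, 0, 0, 0, 0.018, 0, 0, 0, 0, 0, 0.02, 0, 0, 0, 0, 0, 0.02, 0, 0, 0, 0, 0, 0.02, 0, 0, 0, 0, 0, 0, 0, 0, 0]

```text
t: 5.68
eef_pos: [0.4988, 0.2546, 0.1795]
ee_rot: [3.14, -0.004, -1.833]
force: [0.9, 0.4, 0.2]
width: 0.0178
```

```bash
python3 go.py .4787 .0044 .17 -1.225
```

```text
5.68 pos [0.4988 0.2546 0.1795] d [-0.0201 -0.2502 -0.0095] rot [ 0.0046 -0.0019  0.6082] F [0.85 0.42 0.21] w 0.0178 qd 0.0425
```

Call:
apply_moves:
  increments: [-0.002, -0.02, 0, 0, 0, 0.06, -0.002, -0.027, 0, 0, 0, 0.066, -0.002, -0.03, 0, 0, 0, 0.066, -0.002, -0.03, 0, 0, 0, 0.066, -0.002, -0.03, 0, 0, 0, 0.066, -0.002, -0.03, 0, 0, 0, 0.066, -0.002, -0.03, 0, 0, 0, 0.066, -0.002, -0.02, 0, 0, 0, 0.066, -0.002, -0.012, 0, 0, 0, 0.06, 0, 0, 0, 0, 0, 0]

```text
t: 6.52
eef_pos: [0.4763, 0.0175, 0.1772]
ee_rot: [3.138, -0.001, -1.219]
force: [0.4, 0.1, -0.1]
width: 0.0179
```

```bash
python3 go.py .4787 .0044 .165 -1.225
```

```text
6.52 pos [0.4763 0.0175 0.1772] d [ 0.0024 -0.0131 -0.0122] rot [ 0.002  -0.0033 -0.0056] F [ 0.39  0.15 -0.11] w 0.0179 qd 0.0794
```

Call:
apply_moves:
  increments: [0.0024, -0.0131, -0.012, 0.002, -0.003, -0.006, 0, 0, 0, 0, 0, 0, 0, 0, -0.008, 0, 0, 0, 0, 0, 0, 0, 0, 0]

```text
t: 6.85
eef_pos: [0.4786, 0.0041, 0.156]
ee_rot: [-3.141, 0.001, -1.232]
force: [-1.7, 0.5, -1.3]
width: 0.0178
```

```bash
python3 go.py .4787 .0044 .150 -1.225
```

```text
6.85 pos [0.4786 0.0041 0.156 ] d [ 0.0001  0.0003 -0.006 ] rot [-0.0008  0.0003  0.0069] F [-1.66  0.52 -1.28] w 0.0178 qd 0.035
```

Call:
apply_moves:
  increments: [0, 0.0003, -0.008, -0.001, 0, 0.007, 0, 0, 0, 0, 0, 0, 0, 0, 0, 0, 0, 0]

```text
t: 7.1
eef_pos: [0.4789, 0.0061, 0.1469]
ee_rot: [3.141, -0.001, -1.223]
force: [-0.2, 0.0, -0.2]
width: 0.0179
```

```bash
python3 go.py .4787 .0044 .1363 -1.225
python3 - <<'E'
from h import *
t=optics.grab_frame('top'); s=optics.grab_frame('scene')
g=lambda x:np.clip(x.astype(float)*1.7,0,255).astype(np.uint8)
a=cv2.resize(t[160:250,195:285],(400,400),interpolation=cv2.INTER_CUBIC); b=cv2.resize(s[150:225,225:300],(400,400),interpolation=cv2.INTER_CUBIC)
save(g(np.hstack([a,b])),'over.png')
p=arm.get_state()['eef_pos']; f=lambda q:np.round((q+.5-[225,150])*400/75)+[400,0]
for z in (-.0783,-.0213,-.0163,0): print(z,f(proj('scene',p+[0,0,z])[0]))
print('slot face',f(proj('scene',[.4787,.0044,.058])[0]))
E
```

```text
7.1 pos [0.4789 0.0061 0.1469] d [-0.0002 -0.0017 -0.0106] rot [ 0.0006 -0.0001 -0.0019] F [-0.25  0.04 -0.24] w 0.0179 qd 0.0193
-0.0783 [658. 201.]
-0.0213 [660. 115.]
-0.0163 [660. 107.]
0 [661.  82.]
slot face [655. 216.]
```

View pics/over.png

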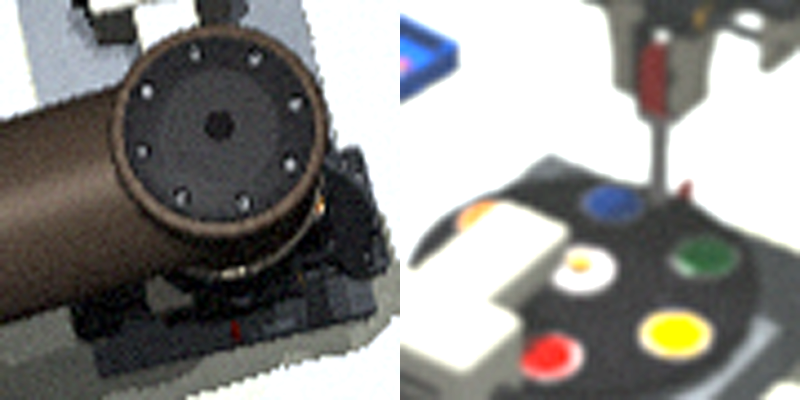

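```bash
cat > wh.py <<'E'
from h import *
from scipy.optimize import least_squares
U=np.array([.5446,.0280,.3443]); c,s=np.cos(U[2]),np.sin(U[2]); RU=np.array([[c,-s],[s,c]])
N=400; mm=.5
gx,gy=np.meshgrid((np.arange(N)-N/2)*mm,(np.arange(N)-N/2)*mm)
P=np.c_[(RU@np.c_[gx.ravel(),gy.ravel()].T/1000).T+U[:2],np.full(N*N,.058)]
M=proj('scene',P).astype(np.float32).reshape(N,N,2)
HUE={'red':(172,6,60),'yellow':(24,36,120),'green':(45,85,180),'blue':(100,130,240),'orange':(8,22,300)}
def rect(im): return cv2.remap(im,M[...,0],M[...,1],cv2.INTER_CUBIC)
def wheel(im,v=False):
    r=rect(im); h=cv2.cvtColor(r,cv2.COLOR_RGB2HSV).astype(int); R=np.hypot(gx,gy); ok=(h[...,1]>110)&(h[...,2]>35)&(R>45)&(R<92)
    pts=[]
    for k,(lo,hi,off) in HUE.items():
        m=ok&((h[...,0]>=lo)&(h[...,0]<=hi) if lo<hi else (h[...,0]>=lo)|(h[...,0]<=hi))
        n,l,st,ce=cv2.connectedComponentsWithStats(cv2.morphologyEx(m.astype(np.uint8),cv2.MORPH_OPEN,np.ones((9,9))))
        if n<2: continue
        i=1+np.argmax(st[1:,4]); 
        if st[i,4]<250: continue
        x,y=(ce[i]-N/2)*mm; pts.append((k,off,x,y,st[i,4]))
    th=[(np.arctan2(y,x)-np.pi-np.deg2rad(off)+np.pi)%(2*np.pi)-np.pi for k,off,x,y,a in pts]
    if v: print([(k,round(x,1),round(y,1),int(a)) for k,o,x,y,a in pts],np.round(th,2))
    if not pts: return None
    amax=max(p[4] for p in pts); g=[p for p in pts if p[4]>.75*amax]
    t0=np.angle(np.mean(np.exp(1j*np.array(th))))
    f=lambda q:np.concatenate([[x-q[0]+70*np.cos(q[2]+np.deg2rad(o)),y-q[1]+70*np.sin(q[2]+np.deg2rad(o))] for k,o,x,y,a in g])
    r=least_squares(f,[0,0,t0],loss='soft_l1'); return np.round(r.x,3),len(g),round(float(np.abs(r.fun).max()),1)
if __name__=='__main__':
    for i in range(2):
        im=optics.grab_frame('scene'); t=arm.get_state()['t']; print(round(t,2),wheel(im,True))
    save(cv2.cvtColor(rect(im),cv2.COLOR_RGB2BGR)[...,::-1],'rect.png')
E
python3 wh.py
```

```text
[('red', np.float64(60.0), np.float64(31.6), 3278), ('yellow', np.float64(0.8), np.float64(67.8), 2150), ('blue', np.float64(-62.5), np.float64(-34.9), 2279), ('orange', np.float64(-2.9), np.float64(-82.7), 832)] [2.58 2.61 2.6  2.58]
7.25 (array([-1.961, -1.022,  2.579]), 1, 0.0)
[('red', np.float64(54.8), np.float64(40.6), 3384), ('yellow', np.float64(-10.0), np.float64(67.1), 2140), ('blue', np.float64(-55.6), np.float64(-44.6), 1887), ('orange', np.float64(8.5), np.float64(-82.6), 836)] [2.73 2.77 2.77 2.72]
7.3 (array([-1.472, -1.095,  2.732]), 1, 0.0)
```

View pics/rect.png

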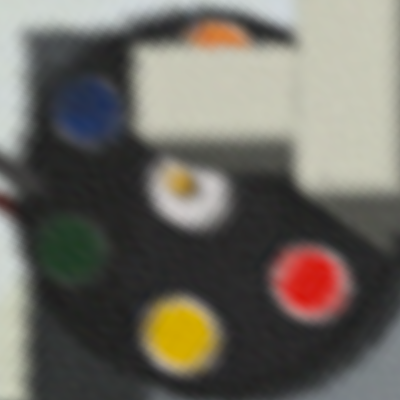

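```bash
sed -i "s/g=\[p for p in pts if p\[4\]>.75\*amax\]/g=[p for p in pts if 1300<p[4]<3800] or pts/; s/(h\[...,1\]>110)&(h\[...,2\]>35)/(h[...,1]>90)\&(h[...,2]>28)/; s/'green':(45,85/'green':(42,95/" wh.py
cat > st.py <<'E'
import sys; from wh import *
n=int(sys.argv[1]) if len(sys.argv)>1 else 1
for i in range(n):
    im=optics.grab_frame('scene'); q=arm.get_state(); print(round(q['t'],2),wheel(im),'pos',np.round(q['eef_pos'],4),'F',np.round(q['force'],1))
E
sed -i 's/^s=/s=/' go.py
```

Call:
apply_moves:
  increments: [-0.0002, -0.0017, 0, 0, 0, -0.002, 0, 0, 0, 0, 0, 0, 0, 0, -0.006, 0, 0, 0, 0, 0, 0, 0, 0, 0]
  force: 40

```text
t: 7.63
eef_pos: [0.4792, 0.0043, 0.1417]
ee_rot: [-3.139, -0.0, -1.226]
force: [-0.3, -0.5, -1.4]
width: 0.0174
```

```bash
python3 st.py 3; python3 go.py .4787 .0044 .1363 -1.225
```

```text
7.68 (array([-1.14 , -1.166, -2.304]), 1, 0.0) pos [0.4796 0.0043 0.1423] F [-0.3 -0.5  0.3]
7.73 (array([ 0.797, -1.546, -2.14 ]), 1, 0.0) pos [0.4798 0.0043 0.1425] F [ 0.6  0.1 -0.8]
7.78 (array([ 1.175, -1.448, -1.988]), 1, 0.0) pos [0.4798 0.0043 0.1426] F [-0.4 -0.2 -1.8]
7.78 pos [0.4798 0.0043 0.1426] d [-0.0011  0.0001 -0.0063] rot [-0.0005  0.0033  0.0003] F [-0.4  -0.18 -1.8 ] w 0.0178 qd 0.003
```

Call:
apply_moves:
  increments: [-0.001, 0, -0.0045, 0, 0.003, 0, 0, 0, 0, 0, 0, 0]

```text
t: 7.95
eef_pos: [0.4789, 0.0044, 0.1379]
ee_rot: [-3.141, 0.001, -1.225]
force: [-1.1, -0.2, -1.0]
width: 0.0176
```

```bash
python3 st.py 2; python3 go.py .4787 .0044 .1363 -1.225
```

```text
8.0 (array([-0.087,  0.021, -1.289]), 1, 0.0) pos [0.4792 0.0044 0.1384] F [ 0.1 -0.6 -0.9]
8.05 (array([ 1.311, -0.157, -1.162]), 1, 0.0) pos [0.4794 0.0044 0.1385] F [-0.   0.2 -1.6]
8.05 pos [0.4794 0.0044 0.1385] d [-0.0007 -0.     -0.0022] rot [-0.0007  0.0015  0.0001] F [-0.02  0.19 -1.63] w 0.0175 qd 0.0033
```

Call:
apply_moves:
  increments: [-0.0007, 0, -0.002, -0.0007, 0.001, 0, 0, 0, 0, 0, 0, 0]

```text
t: 8.22
eef_pos: [0.4788, 0.0045, 0.1365]
ee_rot: [-3.141, -0.0, -1.225]
force: [-0.4, 0.6, -0.6]
width: 0.018
```

```bash
python3 st.py 3; python3 go.py .4787 .0044 .1363 -1.225
```

```text
8.27 (array([-0.852, -1.725, -0.478]), 2, 0.2) pos [0.479  0.0045 0.1367] F [ 0.3 -0.   0.6]
8.32 (array([-0.716, -1.668, -0.32 ]), 2, 0.3) pos [0.479  0.0045 0.1368] F [ 0.   1.  -0.1]
8.37 (array([-1.431, -1.9  , -0.174]), 2, 0.4) pos [0.4791 0.0045 0.1369] F [ 0.6 -0.4 -0.3]
8.37 pos [0.4791 0.0045 0.1369] d [-0.0004 -0.0001 -0.0006] rot [-0.0002  0.0013 -0.    ] F [ 0.58 -0.42 -0.25] w 0.0177 qd 0.0023
```

Call:
apply_moves:
  increments: [0, 0, 0, 0, 0, 0, 0, 0, 0, 0, 0, 0, 0, 0, 0, 0, 0, 0, -0.0004, 0, -0.001, 0, 0, 0, 0, 0, 0, 0, 0, 0]

```text
t: 8.78
eef_pos: [0.4789, 0.0046, 0.1361]
ee_rot: [-3.14, -0.0, -1.225]
force: [-0.5, 1.3, -1.0]
width: 0.0179
```

```bash
python3 st.py 3; python3 go.py .4787 .0044 .1363 -1.225
```

```text
8.83 (array([ 0.748, -1.926,  1.303]), 3, 0.8) pos [0.479  0.0046 0.1362] F [-0.4 -0.6 -0.9]
8.88 (array([-0.358, -1.937,  1.441]), 4, 0.6) pos [0.479  0.0046 0.1362] F [-0.4  0.2 -0.7]
8.93 (array([-0.623, -1.54 ,  1.577]), 4, 0.5) pos [0.479  0.0046 0.1362] F [ 0.1  1.2 -0. ]
8.93 pos [0.479  0.0046 0.1362] d [-0.0003 -0.0002  0.0001] rot [-0.0003  0.0021 -0.0002] F [ 0.12  1.23 -0.  ] w 0.0178 qd 0.002
```

Call:
apply_moves:
  increments: [-0.0003, 0, -0.0008, 0, 0.002, 0, 0, 0, 0, 0, 0, 0]

```text
t: 9.1
eef_pos: [0.4788, 0.0045, 0.1355]
ee_rot: [-3.141, 0.0, -1.225]
force: [0.4, -1.2, -0.0]
width: 0.0179
```

```bash
python3 st.py 3; python3 go.py .4787 .0044 .1363 -1.225
```

```text
9.15 (array([-3.688, -3.874,  2.075]), 3, 4.6) pos [0.4789 0.0046 0.1356] F [ 0.9 -0.6 -0.2]
9.2 (array([ 2.6  , -0.464,  2.286]), 4, 5.2) pos [0.4789 0.0046 0.1356] F [-0.4 -0.3  0.9]
9.25 (array([ 0.74 , -0.838,  2.367]), 4, 1.9) pos [0.4789 0.0046 0.1356] F [ 0.5 -0.5 -1. ]
9.25 pos [0.4789 0.0046 0.1356] d [-0.0002 -0.0002  0.0007] rot [-0.0003  0.0006 -0.0004] F [ 0.53 -0.46 -1.04] w 0.0179 qd 0.0015
```

Call:
apply_moves:
  increments: [-0.0002, -0.0002, -0.0005, 0, 0, 0, 0, 0, 0, 0, 0, 0]

```text
t: 9.42
eef_pos: [0.4789, 0.0043, 0.1352]
ee_rot: [-3.141, -0.0, -1.225]
force: [-0.3, 0.1, 0.6]
width: 0.0178
```

```bash
python3 st.py 3
```

```text
9.47 (array([ 0.062, -1.145,  2.721]), 3, 0.3) pos [0.4789 0.0043 0.1353] F [ 0.9 -0.7  0.7]
9.52 (array([ 0.71 , -1.069,  2.791]), 3, 0.5) pos [0.4789 0.0044 0.1353] F [ 0.3 -0.6  0.7]
9.57 (array([ 0.389, -1.163,  2.854]), 3, 0.4) pos [0.4789 0.0044 0.1353] F [ 0.  -0.5  0.3]
```

Call:
apply_moves:
  increments: [0, 0, 0, 0, 0, 0, 0, 0, 0, 0, 0, 0, 0, 0, 0, 0, 0, 0]

```text
t: 9.82
eef_pos: [0.4789, 0.0044, 0.1353]
ee_rot: [-3.141, -0.0, -1.225]
force: [0.9, -0.7, 0.9]
width: 0.0179
```

```bash
python3 st.py 2
```

```text
9.87 (array([ 2.609, -3.19 , -3.016]), 4, 15.2) pos [0.4789 0.0044 0.1354] F [ 0.3 -0.8 -0.4]
9.92 (array([-0.942, -4.709, -2.986]), 3, 10.8) pos [0.479  0.0044 0.1354] F [ 1.  -0.6  1.5]
```

Call:
apply_moves:
  increments: [0, 0, 0, 0, 0, 0, 0, 0, 0, 0, 0, 0, 0, 0, 0, 0, 0, 0, 0, 0, 0, 0, 0, 0]

```text
t: 10.25
eef_pos: [0.4789, 0.0044, 0.1353]
ee_rot: [-3.141, -0.0, -1.225]
force: [0.7, -0.3, 0.1]
width: 0.0174
```

```bash
python3 st.py 2
```

```text
10.3 (array([ 0.312,  0.253, -2.46 ]), 1, 0.0) pos [0.4789 0.0044 0.1353] F [0.9 0.3 0.2]
10.35 (array([ 0.41 ,  0.38 , -2.394]), 1, 0.0) pos [0.4789 0.0044 0.1353] F [ 0.9 -0.   1.1]
```

Call:
apply_moves:
  increments: [-0.0001, 0, -0.0002, 0, 0, 0, 0, 0, 0, 0, 0, 0, 0, 0, 0, 0, 0, 0, 0, 0, 0, 0, 0, 0]

```text
t: 10.68
eef_pos: [0.4789, 0.0044, 0.1352]
ee_rot: [-3.14, -0.0, -1.224]
force: [0.3, -1.1, 0.3]
width: 0.0182
```

```bash
python3 st.py 3
```

```text
10.73 (array([ 1.256,  1.446, -1.911]), 2, 4.0) pos [0.4789 0.0044 0.1352] F [ 0.1 -0.3  0.9]
10.78 (array([ 1.279,  0.88 , -1.875]), 2, 3.4) pos [0.4789 0.0044 0.1352] F [ 0.2 -0.1  0. ]
10.83 (array([ 1.208,  0.278, -1.833]), 2, 2.1) pos [0.4789 0.0044 0.1352] F [-0.3 -0.5  0.5]
```

Call:
apply_moves:
  increments: [-0.0001, 0, -0.0003, 0, 0, 0, 0, 0, 0, 0, 0, 0, 0, 0, 0, 0, 0, 0, 0, 0, 0, 0, 0, 0]

```text
t: 11.17
eef_pos: [0.479, 0.0043, 0.135]
ee_rot: [-3.14, -0.0, -1.224]
force: [-0.1, -1.0, -0.1]
width: 0.0175
```

```bash
python3 st.py 3
```

```text
11.22 (array([ 0.921, -0.534, -1.57 ]), 1, 0.0) pos [0.4789 0.0043 0.135 ] F [ 1.  -0.9 -0.1]
11.27 (array([ 0.698, -0.386, -1.542]), 1, 0.0) pos [0.479  0.0043 0.135 ] F [ 0.6 -1.1  0.9]
11.32 (array([ 1.158, -0.59 , -1.513]), 1, 0.0) pos [0.4789 0.0043 0.135 ] F [-0.3 -0.8  0.6]
```

Call:
apply_moves:
  increments: [-0.0001, 0, -0.0002, 0, 0, 0, 0, 0, 0, 0, 0, 0, 0, 0, 0, 0, 0, 0, 0, 0, 0, 0, 0, 0, 0, 0, 0, 0, 0, 0, 0, 0, 0, 0, 0, 0]

```text
t: 11.82
eef_pos: [0.4789, 0.0043, 0.1349]
ee_rot: [-3.14, -0.001, -1.224]
force: [0.3, -1.4, 0.4]
width: 0.0177
```

```bash
python3 st.py 3;  python3 go.py .4787 .0044 .135 -1.225
```

```text
11.87 (array([ 0.881, -0.269, -1.328]), 1, 0.0) pos [0.4789 0.0043 0.1349] F [ 0.3 -1.2  2. ]
11.92 (array([ 1.248, -0.366, -1.32 ]), 1, 0.0) pos [0.4789 0.0043 0.1349] F [ 1.1 -0.7 -0.9]
11.97 (array([ 1.208, -0.346, -1.312]), 1, 0.0) pos [0.479  0.0043 0.1349] F [ 1.5 -0.9  1.1]
11.97 pos [0.479  0.0043 0.1349] d [-0.0003  0.0001  0.0001] rot [-0.      0.0017 -0.0007] F [ 1.51 -0.94  1.1 ] w 0.0178 qd 0.002
```

Call:
apply_moves:
  increments: [0, 0, 0, 0, 0, 0, 0, 0, 0, 0, 0, 0, 0, 0, 0, 0, 0, 0, 0, 0, 0, 0, 0, 0, 0, 0, 0, 0, 0, 0, 0, 0, 0, 0, 0, 0, 0, 0, 0, 0, 0, 0, 0, 0, 0, 0, 0, 0, 0, 0, 0, 0, 0, 0, 0, 0, 0, 0, 0, 0, 0, 0, 0, 0, 0, 0, 0, 0, 0, 0, 0, 0, 0, 0, 0, 0, 0, 0, 0, 0, 0, 0, 0, 0, 0, 0, 0, 0, 0, 0, 0, 0, 0, 0, 0, 0]

```text
t: 13.3
eef_pos: [0.479, 0.0043, 0.1349]
ee_rot: [-3.14, -0.001, -1.224]
force: [0.5, -0.7, 1.1]
width: 0.0177
```

```bash
python3 st.py 2
```

```text
13.35 (array([ 5.118,  0.223, -1.001]), 1, 0.0) pos [0.4789 0.0043 0.1349] F [ 1.1 -2.   1.1]
13.4 (array([ 5.836,  0.435, -0.969]), 1, 0.0) pos [0.4789 0.0043 0.1349] F [-0.3 -1.9  0.6]
```

Call:
apply_moves:
  increments: [0, 0, 0, 0, 0, 0, 0, 0, 0, 0, 0, 0, 0, 0, 0, 0, 0, 0, 0, 0, 0, 0, 0, 0, 0, 0, 0, 0, 0, 0, 0, 0, 0, 0, 0, 0, 0, 0, 0, 0, 0, 0, 0, 0, 0, 0, 0, 0, 0, 0, 0, 0, 0, 0, 0, 0, 0, 0, 0, 0, 0, 0, 0, 0, 0, 0, 0, 0, 0, 0, 0, 0, 0, 0, 0, 0, 0, 0, 0, 0, 0, 0, 0, 0, 0, 0, 0, 0, 0, 0, 0, 0, 0, 0, 0, 0]

```text
t: 14.73
eef_pos: [0.479, 0.0043, 0.1349]
ee_rot: [-3.14, -0.001, -1.224]
force: [1.0, -0.5, 0.7]
width: 0.0174
```

```bash
python3 st.py 2; python3 -c "
from wh import *
wheel(optics.grab_frame('scene'),True)"
```

```text
14.78 (array([ 0.197, -1.031, -0.7  ]), 2, 0.2) pos [0.4789 0.0043 0.1348] F [ 0.6 -0.7  1.2]
14.83 (array([ 0.342, -1.25 , -0.693]), 2, 0.2) pos [0.4789 0.0043 0.1348] F [ 0.5 -1.4  1.1]
[('red', np.float64(-65.0), np.float64(-26.6), 3145), ('blue', np.float64(65.9), np.float64(23.3), 3101), ('orange', np.float64(12.2), np.float64(67.3), 4020)] [-0.66 -0.71 -0.7 ]
```

Call:
apply_moves:
  increments: [0, 0, 0, 0, 0, 0, 0, 0, 0, 0, 0, 0, 0, 0, 0, 0, 0, 0, 0, 0, 0, 0, 0, 0, 0, 0, 0, 0, 0, 0, 0, 0, 0, 0, 0, 0, 0, 0, 0, 0, 0, 0, 0, 0, 0, 0, 0, 0, 0, 0, 0, 0, 0, 0, 0, 0, 0, 0, 0, 0, 0, 0, 0, 0, 0, 0, 0, 0, 0, 0, 0, 0, 0, 0, 0, 0, 0, 0, 0, 0, 0, 0, 0, 0]

```text
t: 16.05
eef_pos: [0.4789, 0.0043, 0.1349]
ee_rot: [-3.14, -0.001, -1.224]
force: [0.5, 0.1, 1.8]
width: 0.0181
```

```bash
python3 st.py 2;  python3 go.py .4787 .0044 .135 -1.225
```

```text
16.1 (array([ 0.767, -0.816, -0.46 ]), 2, 0.2) pos [0.479  0.0043 0.1349] F [-0.5 -1.2 -0.2]
16.15 (array([ 0.276, -0.956, -0.452]), 2, 0.3) pos [0.4789 0.0043 0.1349] F [ 0.  -0.7  1.7]
16.15 pos [0.4789 0.0043 0.1349] d [-0.0002  0.0001  0.0001] rot [-0.      0.0017 -0.0006] F [ 0.02 -0.68  1.66] w 0.0178 qd 0.0027
```

Call:
apply_moves:
  increments: [0, 0, 0, 0, 0, 0, 0, 0, 0, 0, 0, 0, 0, 0, 0, 0, 0, 0, 0, 0, 0, 0, 0, 0, 0, 0, 0, 0, 0, 0, 0, 0, 0, 0, 0, 0, 0, 0, 0, 0, 0, 0, 0, 0, 0, 0, 0, 0, 0, 0, 0, 0, 0, 0, 0, 0, 0, 0, 0, 0, 0, 0, 0, 0, 0, 0]

```text
t: 17.07
eef_pos: [0.4789, 0.0043, 0.1348]
ee_rot: [-3.14, -0.001, -1.224]
force: [0.1, -0.6, 0.9]
width: 0.0178
```

```bash
python3 st.py 2
```

```text
17.12 (array([ 0.042, -1.289, -0.263]), 2, 0.1) pos [0.4789 0.0043 0.1349] F [0.3 0.  0.1]
17.17 (array([-0.157, -0.665, -0.249]), 2, 0.0) pos [0.4789 0.0043 0.1349] F [ 0.1  0.  -0.1]
```

Call:
apply_moves:
  increments: [0, 0, 0, 0, 0, 0, 0, 0, 0, 0, 0, 0, 0, 0, 0, 0, 0, 0, 0, 0, 0, 0, 0, 0, 0, 0, 0, 0, 0, 0]

```text
t: 17.58
eef_pos: [0.4789, 0.0043, 0.1349]
ee_rot: [-3.14, -0.001, -1.224]
force: [-0.7, -1.5, 0.7]
width: 0.0174
```

```bash
python3 st.py 1
```

```text
17.63 (array([-1.052, -1.277, -0.174]), 2, 0.0) pos [0.4789 0.0043 0.1349] F [ 0.2 -1.1  1.3]
```

Call:
apply_moves:
  increments: [0, 0, 0, 0, 0, 0, 0, 0, 0, 0, 0, 0]

```text
t: 17.8
eef_pos: [0.4789, 0.0043, 0.1348]
ee_rot: [-3.14, -0.001, -1.224]
force: [0.0, -0.6, 0.9]
width: 0.0178
```

```bash
python3 st.py 1
```

```text
17.85 (array([-1.163, -1.234, -0.144]), 2, 1.1) pos [0.4789 0.0043 0.1348] F [ 0.  -1.6  0. ]
```

Call:
apply_moves:
  increments: [0, 0, 0, 0, 0, 0, 0, 0, 0, 0, 0, 0]

```text
t: 18.02
eef_pos: [0.4788, 0.0044, 0.1347]
ee_rot: [-3.14, -0.0, -1.224]
force: [0.2, 0.6, -0.7]
width: 0.0182
```

```bash
python3 st.py 1
```

```text
18.07 (array([-3.373, -3.124, -0.093]), 3, 1.6) pos [0.4787 0.0044 0.1346] F [ 0.1 -0.3 -0.9]
```

Call:
apply_moves:
  increments: [0, 0, -0.001, 0, 0, 0, 0, 0, -0.003, 0, 0, 0]

```text
t: 18.23
eef_pos: [0.4789, 0.0042, 0.1308]
ee_rot: [-3.14, -0.001, -1.224]
force: [-0.2, 0.1, 2.5]
width: 0.0177
```

```bash
python3 st.py 2;  python3 go.py .4787 .0044 .135 -1.225
```

```text
18.28 (array([-0.342, -0.628,  0.026]), 1, 0.0) pos [0.4785 0.0042 0.1301] F [ 0.7 -0.4 -1.1]
18.33 (array([-0.471, -0.848,  0.017]), 1, 0.0) pos [0.4785 0.0042 0.1302] F [ 0.7 -0.6 -0.7]
18.33 pos [0.4785 0.0042 0.1302] d [0.0002 0.0002 0.0048] rot [ 0.0001  0.0006 -0.0005] F [ 0.67 -0.58 -0.75] w 0.0179 qd 0.0089
```

Call:
apply_moves:
  increments: [0.0002, 0.0002, -0.004, 0, 0, 0, 0, 0, -0.003, 0, 0, 0, 0, 0, 0, 0, 0, 0]

```text
t: 18.58
eef_pos: [0.4787, 0.0044, 0.1223]
ee_rot: [-3.141, -0.0, -1.225]
force: [1.8, -1.0, -0.5]
width: 0.0174
```

```bash
python3 st.py 2;  python3 go.py .4787 .0044 .1183 -1.225
```

```text
18.63 (array([-4.323, -2.64 , -0.027]), 2, 2.4) pos [0.4787 0.0044 0.1224] F [ 0.5 -0.2 -0.5]
18.68 (array([-4.233, -2.503, -0.031]), 2, 2.5) pos [0.4787 0.0044 0.1227] F [ 0.1 -0.9 -1.3]
18.68 pos [0.4787 0.0044 0.1227] d [-0.     -0.     -0.0044] rot [ 0.0001  0.0007 -0.0004] F [ 0.07 -0.93 -1.25] w 0.0177 qd 0.0088
```

Call:
apply_moves:
  increments: [0, 0, -0.003, 0, 0, 0, 0, 0, -0.002, 0, 0, 0, 0, 0, 0, 0, 0, 0]

```text
t: 18.93
eef_pos: [0.4789, 0.0045, 0.1173]
ee_rot: [-3.141, -0.0, -1.224]
force: [0.5, -1.2, -0.3]
width: 0.0179
```

```bash
python3 go.py .4787 .0044 .1183 -1.225
```

```text
18.93 pos [0.4789 0.0045 0.1173] d [-0.0002 -0.0001  0.001 ] rot [ 0.      0.001  -0.0005] F [ 0.54 -1.19 -0.31] w 0.0179 qd 0.0029
```

Call:
apply_moves:
  increments: [-0.0002, -0.0001, -0.003, 0, 0.001, 0, 0, 0, -0.002, 0, 0, 0, 0, 0, 0, 0, 0, 0]

```text
t: 19.18
eef_pos: [0.4788, 0.0044, 0.1119]
ee_rot: [-3.141, 0.0, -1.225]
force: [0.3, -0.2, -0.6]
width: 0.0178
```

```bash
python3 go.py .4787 .0044 .0833 -1.225
```

```text
19.18 pos [0.4788 0.0044 0.1119] d [-0.0001  0.     -0.0286] rot [-0.0001  0.0002 -0.0005] F [ 0.34 -0.22 -0.63] w 0.0178 qd 0.0028
```

Call:
apply_moves:
  increments: [0, 0, -0.004, 0, 0, 0, 0, 0, -0.004, 0, 0, 0, 0, 0, -0.003, 0, 0, 0, 0, 0, 0, 0, 0, 0]

```text
t: 19.52
eef_pos: [0.4787, 0.0044, 0.0996]
ee_rot: [-3.141, 0.0, -1.225]
force: [1.4, -0.7, 0.0]
width: 0.0177
```

```bash
python3 go.py .4787 .0044 .0833 -1.225
```

```text
19.52 pos [0.4787 0.0044 0.0996] d [-0.     -0.     -0.0163] rot [-0.0002  0.0002 -0.0004] F [ 1.41 -0.67  0.01] w 0.0177 qd 0.0025
```

Call:
apply_moves:
  increments: [0, 0, -0.004, 0, 0, 0, 0, 0, -0.004, 0, 0, 0, 0, 0, -0.003, 0, 0, 0, 0, 0, 0, 0, 0, 0]

```text
t: 19.85
eef_pos: [0.4786, 0.0044, 0.0872]
ee_rot: [3.141, 0.0, -1.225]
force: [1.1, -0.6, -0.1]
width: 0.0179
```

```bash
python3 go.py .4787 .0044 .0833 -1.225
```

```text
19.85 pos [0.4786 0.0044 0.0872] d [ 0.0001  0.     -0.0039] rot [-0.0001 -0.0001 -0.0004] F [ 1.07 -0.56 -0.11] w 0.0179 qd 0.0043
```

Call:
apply_moves:
  increments: [0, 0, -0.0025, 0, 0, 0, 0, 0, -0.001, 0, 0, 0, 0, 0, 0, 0, 0, 0]

```text
t: 20.1
eef_pos: [0.4787, 0.0044, 0.0833]
ee_rot: [3.141, 0.0, -1.225]
force: [0.0, -1.3, 1.8]
width: 0.0181
```

```bash
python3 go.py .4787 .0044 .0833 -1.225
```

```text
20.1 pos [0.4787 0.0044 0.0833] d [0. 0. 0.] rot [ 0.0001 -0.0004 -0.0005] F [ 0.   -1.3   1.78] w 0.0181 qd 0.0012
```

Push on gently to feel the floor.

Call:
apply_moves:
  increments: [0, 0, -0.001, 0, 0, 0, 0, 0, -0.001, 0, 0, 0, 0, 0, 0, 0, 0, 0]

```text
t: 20.35
eef_pos: [0.479, 0.0043, 0.0835]
ee_rot: [-3.142, -0.001, -1.223]
force: [0.2, -2.0, -0.8]
width: 0.0177
```

```bash
python3 go.py .4787 .0044 .0833 -1.225; python3 st.py 2
```

```text
20.35 pos [0.479  0.0043 0.0835] d [-0.0003  0.0001 -0.0002] rot [ 0.0006  0.0002 -0.0016] F [ 0.22 -2.03 -0.82] w 0.0177 qd 0.0112
20.4 (array([-4.114, -2.469, -0.028]), 2, 2.4) pos [0.479  0.0044 0.0834] F [-0.6 -1.1 -0.8]
20.45 (array([-4.215, -2.524, -0.028]), 2, 2.5) pos [0.4791 0.0044 0.0833] F [-0.5 -0.5  3.4]
```

Call:
apply_moves:
  increments: [0, 0, 0, 0, 0, 0, 0, 0, 0, 0, 0, 0, 0, 0, 0, 0, 0, 0, 0, 0, 0, 0, 0, 0, 0, 0, 0, 0, 0, 0]
  hand: 0.5

```text
t: 20.87
eef_pos: [0.4793, 0.0048, 0.083]
ee_rot: [-3.141, -0.0, -1.224]
force: [-0.1, 0.2, 0.0]
width: 0.0422
```

```bash
python3 go.py .4787 .0044 .18 -1.225; python3 st.py 1
```

```text
20.87 pos [0.4793 0.0048 0.083 ] d [-0.0006 -0.0004  0.097 ] rot [-0.0002  0.0011 -0.0012] F [-0.09  0.24  0.04] w 0.0422 qd 0.0026
20.92 (array([-5.042, -4.992,  0.039]), 2, 3.6) pos [0.4793 0.0048 0.083 ] F [ 0.8  0.5 -0.2]
```

Call:
apply_moves:
  increments: [0, 0, 0.006, 0, 0, 0, 0, 0, 0.009, 0, 0, 0, 0, 0, 0.009, 0, 0, 0, 0, 0, 0, 0, 0, 0]

```text
t: 21.25
eef_pos: [0.4792, 0.0047, 0.1091]
ee_rot: [3.141, -0.0, -1.224]
force: [-1.0, -0.1, -0.1]
width: 0.0439
```

```bash
python3 go.py .4787 .0044 .18 -1.225
```

```text
21.25 pos [0.4792 0.0047 0.1091] d [-0.0005 -0.0003  0.0709] rot [ 0.0004  0.     -0.0014] F [-1.   -0.07 -0.09] w 0.0439 qd 0.0128
```

Call:
apply_moves:
  increments: [0, 0, 0.015, 0, 0, 0, 0, 0, 0.025, 0, 0, 0, 0, 0, 0.03, 0, 0, 0, 0, 0, 0.03, 0, 0, 0, 0, 0.03, 0, 0, 0, 0, 0, 0.03, 0, 0, 0, 0, 0, 0.03, 0, 0, 0, 0, 0, 0.03, 0, 0, 0, 0, 0, 0.03, 0, 0, 0, 0, 0, 0.03, 0, 0, 0, 0, 0, 0.02, 0, 0, 0, 0, 0, 0, 0, 0, 0, 0]

```text
t: 22.25
eef_pos: [0.4781, 0.2129, 0.2229]
ee_rot: [-3.128, 0.005, -1.229]
force: [0.0, 0.6, 0.2]
width: 0.0438
```

```bash
python3 st.py 2
python3 - <<'E'
from h import *
t=optics.grab_frame('top'); s=optics.grab_frame('scene')
g=lambda x:np.clip(x.astype(float)*1.5,0,255).astype(np.uint8)
a=cv2.resize(t[150:240,200:290],(400,400),interpolation=cv2.INTER_CUBIC); b=cv2.resize(s[150:240,220:310],(400,400),interpolation=cv2.INTER_CUBIC)
save(g(np.hstack([a,b])),'end.png')
for z in (.067,.103): print(z,np.round((proj('scene',[.4787,.0044,z])[0]+.5-[220,150])*400/90+[400,0]),np.round((proj('top',[.4787,.0044,z])[0]+.5-[200,150])*400/90))
E
```

```text
22.3 (array([-5.258, -4.283,  0.037]), 2, 3.1) pos [0.4779 0.2118 0.2228] F [ 0.7 -0.2 -0.6]
22.35 (array([-5.345, -4.434,  0.037]), 2, 2.9) pos [0.4777 0.2105 0.2227] F [-0.5 -0.3 -0.5]
0.067 [635. 169.] [204. 327.]
0.103 [637. 124.] [204. 320.]
```

View pics/end.png

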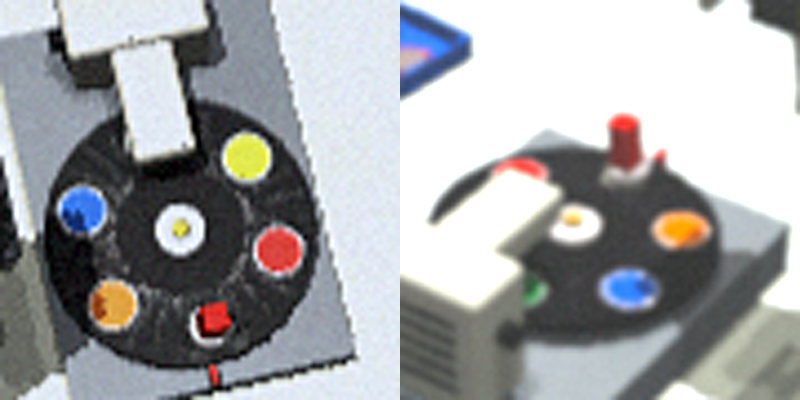

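```bash
python3 - <<'E'
from h import *
a=np.array([216,319])*90/400-.5+[200,150]; b=np.array([225,121])*90/400-.5+[220,150]
o1,d1=ray('top',a);o2,d2=ray('scene',b)
A=np.c_[d1,-d2]; k=np.linalg.lstsq(A,o2-o1,rcond=None)[0]; print(o1+k[0]*d1,o2+k[1]*d2)
for n in ('top','scene'):
    print(n,[(np.round(x['point'],1),round(x['conf'],2),np.round(at_z(n,x['point'],.005),4)) for x in finder.landmark_of(n,'pin')[:1]])
E
python3 st.py 1
```

```text
[ 0.48077963 -0.00351365  0.10135862] [ 0.48166825 -0.00428798  0.10147222]
top [(array([247.3, 224.6]), 0.43, array([ 0.4831, -0.0012,  0.005 ]))]
scene []
22.6 (array([-5.225, -4.385,  0.035]), 2, 2.9) pos [0.4779 0.2088 0.2226] F [-0.9 -0.7  0.2]
```

```bash
python3 -c "
from station import arm
print(arm.job_done())"
```

```text
the job is handed in; nothing more can be done
None
```

The wheel is parked: the pin is through the white-ringed hole and home in the slot, and the job was handed in at about 22.6 s of the 54 s allowed.

- **Pin and braking:** I took the pin from its rest and rested its foot on the wheel's face over the slot. I braked the wheel from 3 rad/s to a creep of about 0.2 rad/s. Judging by the gripper's height, the wheel was pressed about 1.5 mm at most, which is roughly 2 N.
- **Parking:** When the hole came under the pin, I lowered it to the slot floor. There it stopped at the expected height; the wrist force readings were noisy, by about 1 N, and reached 3.4 N at most. I then let go and backed the arm away.
- **Last checks:**
  - The wheel stood still at about 0.035 rad.
  - Triangulating the pin's head from both cameras gave a top height of about 101.4 mm, against 103 mm for a fully home, upright pin.
  - The arm was clear of everything and touched none of the bystanders.
- **Off or disagreeing:**
  - The head stands about 8 mm (roughly 5°) to one side. This fits the wheel's drive leaning on the pin within the slot's clearance.
  - The pin detector found it only in the top picture, with low confidence (0.43), and not in the scene picture.
  - My last wheel-angle fits were rough, with residuals of about 3 mm because some filters were hidden or shaded.

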